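# Find and mark the balance point of a lamp boom

### The job

The new lamp boom has to hang from its balance point. Slide it gently nose-first across the steel ridge, without lifting it off, until its nose tips down to the bench by itself, then ease it back until it balances level on the ridge alone; finally drop the brass saddle squarely over the tube, directly above the ridge, and leave the boom balancing there with the saddle fully down. Leave the other things on the bench where they are.

Things in the scene. Friction and masses are not known exactly. Their poses are not given: they have to be found in the camera images.
- ridge: Steel tee fixed to the bench, flange down: flange 140 (x) x 60 (y) x 5 mm; its upright web is the ridge, 140 long (along x), 10 wide (along y), flat top 25 mm above the bench. Origin on the bench under the middle; z up. The boom lies across it, roughly along the ridge's y.
- ridge_top (a point): Middle of the flat ridge top, 25 mm above the bench; axes of the ridge. The boom stays level on the ridge alone when its balance point is over the 10 mm wide flat. Let go while tilted, it can rock for several seconds; brought level between the fingers and then let go, it settles at once.
- boom: Lamp boom, 370 mm long along its y: aluminium square tube 16 x 16 mm with a dark weight box at the tail. Origin on the flat underside at mid-length; y points to the tail, z up. Loose, 0.3 to 0.6 kg. Starts across the ridge near its origin, tail on the bench, nose up about 0.14 rad. The tube is thin: over 20 N from the fingers, pinching or pushing, dents it.
- boom_nose (a point): Middle of the nose end face, black plug, 16 x 16 mm (boom y -185, z 8 mm). A finger still touching the boom can by friction keep it from tipping: back off to see which way it leans. Pinched lightly, the boom can slip some millimetres in the fingers.
- boom_tail (a point): Middle of the tail end face, 30 wide x 26 high mm (boom y +185, z 13 mm). The weight box is 30 x 50 (y) x 26 mm, its underside flush with the tube's. Its filling is unknown: the balance point lies anywhere from about 85 to 142 mm ahead of this face.
- saddle: Brass hanging saddle, loose, 40 g, standing on its legs: an inverted U 24 (x) x 20 (y) x 15 (z) mm, 19 mm (x) between the legs, 12 mm deep inside, open along y: it drops over the 16 mm tube with 1.5 mm play each side. Origin amid the leg ends; z up, y along the tube when seated (either way round). Fully down, the origin is 4 mm above the tube's underside.
- saddle_eye (a point): Middle of the saddle's upright eye plate, 10 mm thick (saddle x), 20 mm wide (y), from 15 to 41 mm above the leg ends; grip it across its thickness. This point is 30 mm above the leg ends. Pressing the saddle on the boom with over 15 N bends it.
- battery: small black block battery with a tan band, 51x27x18 mm; bystander, leave it
- relay_carton: small buff carton 36x52x22 mm; bystander, leave it
- pliers: blue-handled long-nose pliers 141x47x11 mm; bystander, leave it
- pen: black felt marker 17x138x17 mm; bystander, leave it
- nut: large steel hex nut 25x22x10 mm; bystander, leave it
- meter: dark grey hand multimeter 148x76x48 mm; bystander, leave it

How it is judged:
By the outcome, as a careful person would: the job done as asked, in the order asked, and still so for the second after the job is handed in, with the robot touching nothing.
It also fails if it takes over 72 s, if anything falls off the work surface, if the arm or the gripper's body presses on something with over 40 N, if the wrist force passes 120 N, or if a joint passes its speed limit or range.

### The arm

A 6-joint arm with a two-finger parallel gripper is mounted at the origin on a cart in front of the work surface, level with it; the furniture and walls round the work are solid. World frame = base frame: x ahead of the robot, y to its left, z up, the work surface at z = 0. Lengths are in m, angles in rad, forces in N, time in s.
With the tool pointing down it reaches from about 0.425 to 1.125 m from the base axis. Payload 14.9 kg.
Tool frame: the origin (TCP) lies on the centre line of the jaws, within the pads' length; the fingertips stand 17 mm ahead of it and the grasp point (between the pads) lies 2 mm behind it; z points along the fingers, y is the line along which they close (so a half turn about z gives the same grasp; the last joint's range is limited). The gripper opens to 91 mm and grips with 3 to 60 N. Pads are 32 mm wide; open, the fingers measure 118 mm over their backs; the gripper's body (76 mm by 178 mm) begins 60 mm behind the grasp point.
Start: joints at [1.258, 0.379, 1.734, -0, 1.028, -0.033], TCP at [0.193, 0.673, 0.202] pointing down, gripper open.
Joint ranges: [-2.77, 2.77], [-0.74, 2.19], [0, 2.66], [-1.06, 4.2], [0.31, 2.87], [-3.08, 3.08]. Speed limits (rad/s): [1.89, 1.89, 2.39, 3.14, 3.14, 3.14].

### API

Orientations are given as a unit quaternion [w, x, y, z].
In Python, from station import status, viewer, r gives the robot as it stands.
- The arm moves only by the tool drive_tool, never from a script. Its argument "rows" is a list that holds one entry, the list of rows, each a list of 5 numbers: the finger opening in mm, from 0 to 91.2, then the shift along the tool's x, y, z in units of 40 mm (1.0 is 40 mm), then the turn about the tool's z in units of 5 degrees (1.0 is 5 degrees). In form: [[[claw, tx, ty, tz, roll], ...]]. A call has exactly 5 rows; each row shifts and turns the commanded pose from where the row before left it, along the tool's axes as they then stand; what a row does not reach is not made up. A row lasts 1/12 s, in which the tool goes at most 41.7 mm and 7.16 degrees, less where a joint would pass 70% of its speed; a pose out of reach is approached as far as the arm can. A call is refused whole if a number of a shift passes 1 or a number of a turn 1, either way. A call with a gripper value outside its range is refused whole. The fingers move at their own pace and stop on an object; "force" is the grip in N (left out, the last holds). Time passes only in rows, so rows that do not move let the fingers close, or fill a call up. It gives the time, the measured TCP pose, the force, the opening and the grip force at its end, in the units of the state.
- status.sense(): the state, without advancing time (a new reading comes with each control period).
- viewer.grab_frame(name): name is "scene" or "top" or "wrist"; returns (picture, depth): 420x560x3 uint8, blue, green, red; 420x560 float32, m along the optical axis (not along the pixel's ray), 0 where there is no reading.
- viewer.get_calibration(name): a dict with "K" (3x3 intrinsics, pixels), "pose" (4x4, takes a point from camera to world coordinates). Camera axes: x right, y up, looking along -z (the intrinsics and any distortion apply to the point x, -y, -z); pixel columns grow to the right and rows downward; lengths in m; the calibration is good to about 2 mm. A picture is of the moment at which its call begins: read the wrist's pose just before it. get_calibration takes no time and is no camera call; for the wrist camera it gives the pose at the moment of the call.
- r.sign_off(): hands the job in; it is judged then, once.
The state is a dict: "clock": time; "joint_positions": joint angles; "dq": joint speeds; "joint_torque": joint torques, N m; "position": TCP position; "ee_rot": TCP orientation; "force": force on the tool from outside, world axes, zero at the start; "wrist_torque": the same for the moment, N m; "grip_width": finger opening in m; "gripper_force": force on a finger pad.
Only numpy, scipy, OpenCV 4.12 (cv2) and the standard library are available. Lean on these libraries where they do the work, as an engineer would, in place of code of your own. Each camera call takes 0.05 s, during which the arm holds its last target. There are 200 camera calls.

## Working session

There is one attempt and no reset: what is moved stays moved. The work goes in short steps, Python scripts to look and compute and a tool call to move; the robot and the scene stay as the last step left them, time stands still between calls to the robot, and variables do not carry over. Pictures are saved under pics/ and viewed, at most 13 in all, crops included, and the job is handed in when it is done.

Besides the shell and the picture viewer there is one more tool, called after ">>>" as name(argument=value, ...), one argument or row to a line, values as JSON. drive_tool: Moves the arm, as the interface text tells. Its arguments: {"type":"object","properties":{"rows":{"type":"array"},"force":{"type":"number"}},"required":["rows"]}

```bash
mkdir -p pics
cat > h.py <<'E'
import numpy as np, cv2
from station import status, viewer, r
def grab(n, save=None):
    c=viewer.get_calibration(n); p,d=viewer.grab_frame(n)
    if save: cv2.imwrite('pics/'+save,p)
    np.savez('last_%s.npz'%n,p=p,d=d,K=c['K'],T=c['pose'])
    return p,d,np.array(c['K']),np.array(c['pose'])
def cloud(d,K,T):
    v,u=np.indices(d.shape)
    P=np.stack([(u-K[0,2])/K[0,0]*d,-(v-K[1,2])/K[1,1]*d,-d],-1)
    W=P@T[:3,:3].T+T[:3,3]; W[d==0]=np.nan
    return W
E
python3 - <<'E'
from h import *
a=grab('scene','s0.png');b=grab('top','t0.png')
for x in(a,b):print(x[3].round(3).tolist(), viewer.get_calibration('top').keys())
print(status.sense())
E
```

```text
[[0.47, 0.58, -0.666, -0.591], [-0.883, 0.302, -0.359, -0.643], [-0.007, 0.756, 0.654, 1.157], [0.0, 0.0, 0.0, 1.0]] dict_keys(['K', 'pose'])
[[0.021, 0.998, -0.053, 0.441], [-1.0, 0.022, 0.001, -0.036], [0.002, 0.053, 0.999, 1.68], [0.0, 0.0, 0.0, 1.0]] dict_keys(['K', 'pose'])
{'clock': 0.1, 'joint_positions': array([ 1.25770386e+00,  3.79371732e-01,  1.73469555e+00,  8.85818090e-06,
        1.02852026e+00, -3.33210457e-02]), 'dq': array([ 0.00093752,  0.00011415, -0.0007333 , -0.00051054,  0.00141465,
       -0.00079697]), 'joint_torque': array([-1.01287715e-03, -7.65047836e+01, -4.35291839e+01,  6.51958608e-02,
        3.98873643e-02, -2.64924211e-05]), 'position': array([0.19320221, 0.67243647, 0.20155623]), 'ee_rot': array([-8.94665580e-05,  1.39432190e-01,  9.90231497e-01, -4.89348764e-04]), 'force': array([0.2659427 , 0.13524486, 0.86026237]), 'wrist_torque': array([0.00535581, 0.01222236, 0.01111423]), 'gripper_force': 0.0, 'grip_width': 0.09113527613299759}
```

View pics/t0.png

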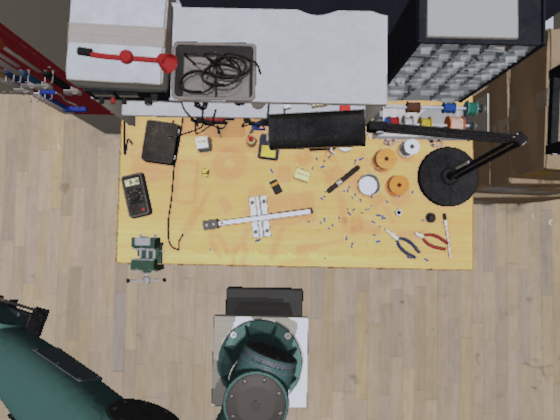

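View pics/s0.png

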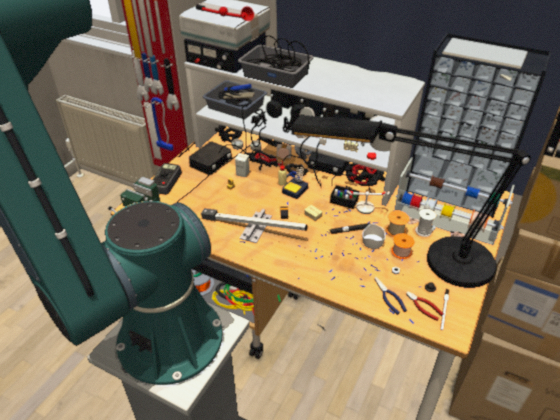

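The top view shows the boom from tail (210,225) to nose (312,211), with the ridge at about (260,217). The saddle may be the brass piece at (205,173). I'll enlarge the crop and measure.

Run:
```python
from h import *
z=np.load('last_top.npz');p,d,K,T=[z[k] for k in('p','d','K','T')]
W=cloud(d,K,T); print(K.round(1).tolist())
cv2.imwrite('pics/t0c.png',cv2.resize(p[125:255,190:330],None,fx=5.6,fy=4.6,interpolation=cv2.INTER_CUBIC)[:600])
for u,v in [(205,173),(207,225),(214,224),(311,211),(260,200),(255,218),(265,217),(300,213),(230,222)]: print(u,v,W[v,u].round(3))
# boom points
x,y,h=W[...,0],W[...,1],W[...,2]
for lo,hi in((.03,.1),):
  m=(h>lo)&(h<hi); m[:160]=0;m[:,:190]=0;m[260:]=0;m[:,330:]=0
  v,u=np.where(m);print(len(v),u.min(),u.max(),v.min(),v.max())
m=np.zeros(h.shape,bool);m[165:182,198:214]=1
m&=h>.008
print('sad?',W[m].mean(0),W[m].max(0),W[m].min(0),m.sum())
```

```text
[[493.1, 0.0, 273.9], [0.0, 493.1, 203.9], [0.0, 0.0, 1.0]]
205 173 [0.627 0.196 0.03 ]
207 225 [0.453 0.184 0.035]
214 224 [0.457 0.161 0.03 ]
311 211 [ 0.506 -0.16   0.066]
260 200 [0.542 0.01  0.001]
255 218 [0.48  0.024 0.038]
265 217 [ 0.484 -0.009  0.039]
300 213 [ 0.499 -0.124  0.063]
230 222 [0.465 0.108 0.029]
460 201 312 170 234
sad? [0.63072315 0.19853834 0.02422896] [0.64334813 0.22317971 0.04771469] [0.61317165 0.1748491  0.00801621] 48
```

View pics/t0c.png

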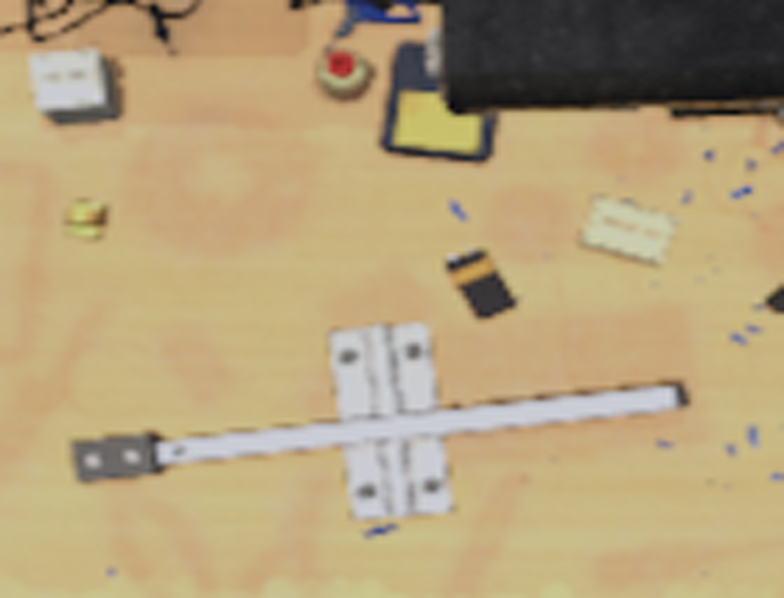

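```bash
cat >> h.py <<'E'
def px2w(u,v,K,T,z):
    r=T[:3,:3]@np.array([(u-K[0,2])/K[0,0],-(v-K[1,2])/K[1,1],-1.]); return T[:3,3]+r*(z-T[2,3])/r[2]
def crop(U,V): return 190+(U+.5)/5.6-.5,125+(V+.5)/4.6-.5
def to_tool(goal,yaw_y=None):
    """shift in tool units (40mm) and roll (5 deg) to goal; yaw_y = wanted world angle of tool y"""
    from scipy.spatial.transform import Rotation as Ro
    s=status.sense(); q=s['ee_rot']; R=Ro.from_quat(q[[1,2,3,0]]).as_matrix()
    ty=np.arctan2(R[1,1],R[0,1]); roll=0
    if yaw_y is not None:
        dw=(yaw_y-ty+np.pi/2)%np.pi-np.pi/2; roll=-dw
        R=R@Ro.from_euler('z',roll).as_matrix()
    print('t',round(s['clock'],2),'pos',s['position'].round(4),'tooly deg',np.degrees(ty).round(2),'w',round(s['grip_width']*1000,1),
      'shift mm after roll',(R.T@(np.array(goal)-s['position'])*1000).round(1),'units',(R.T@(np.array(goal)-s['position'])/.04).round(3),'roll units',round(np.degrees(roll)/5,2))
E
python3 - <<'E'
from h import *
z=np.load('last_top.npz');p,d,K,T=[z[k] for k in('p','d','K','T')]
W=cloud(d,K,T)
c=np.array([px2w(*crop(*q),K,T,.005)[:2] for q in[(331,333),(428,323),(452,507),(353,517)]])
print('ridge corners',c.round(4).tolist(),'mid',c.mean(0)); a=(c[0]+c[1]-c[2]-c[3]); print('ridge x dir deg',np.degrees(np.arctan2(a[1],a[0])),np.linalg.norm(a)/2)
for n,q,zz in[('tail',(75,461),.026),('boxfront',(157,449),.03),('nose',(686,394),.07),('midridge',(392,428),.041)]: print(n,px2w(*crop(*q),K,T,zz).round(4))
# tube axis from depth
h=W[...,2];m=np.zeros(h.shape,bool);m[205:232,222:315]=1
m&=(h>.025)&(h<.1); P=W[m]; mu=P.mean(0);_,_,V=np.linalg.svd(P-mu);print('axis',V[0],mu,'deg',np.degrees(np.arctan2(V[0][1],V[0][0])))
for q in[(86,204),(104,217),(86,238),(68,218)]: print('sad',px2w(*crop(*q),K,T,.03).round(4))
g=W[160:186,196:216];print((g[...,2]*1000).round().astype(int)[6:22])
E
```

```text
ridge corners [[0.5514, 0.0487], [0.5601, -0.0101], [0.4245, -0.0277], [0.4158, 0.0321]] mid [0.48792904 0.01074395]
ridge x dir deg 7.180253002656848 0.13664164117375713
tail [0.4533 0.1985 0.026 ]
boxfront [0.463  0.1492 0.03  ]
nose [ 0.5082 -0.1628  0.07  ]
midridge [0.481 0.009 0.041]
axis [-0.14787813  0.97976738 -0.13486266] [ 0.48677191 -0.02013292  0.04499854] deg 98.58297601460278
sad [0.641  0.1968 0.03  ]
sad [0.6317 0.1857 0.03  ]
sad [0.6161 0.196  0.03  ]
sad [0.6305 0.2073 0.03  ]
[[                   4                    4                    4
                   -10                   -9                   -2
                    -4                   -1                    1
                    -4                    5                    0
                    -2                   -4                    0
                    -4                    7                   -2
                     1                    3]
 [                   4                    0                   -1
                     1                    7                   -2
                    -2           
[... 5723 characters left out ...]
      2                    7
                    -3                    5                   -7
                    -8                    1                   -3
                     3                    7]
 [                  -1                    1                    0
                     1                   -2                    3
                    -3                    2                    2
                     2                    0                   -2
                     2                    2                    4
                    -3                   -1                    0
                     2                    1]]<stdin>:11: RuntimeWarning: invalid value encountered in cast
```

Run:
```python
from h import *
to_tool([.457,.174,.1],np.radians(8.6))
```

```text
t 0.1 pos [0.1932 0.6724 0.2016] tooly deg 73.97 w 91.1 shift mm after roll [-532.2  186.3  101.9] units [-13.305   4.659   2.549] roll units 13.07
```

>>> drive_tool(
  rows=[
    [[91, 0, 0, 0, 0.87], [91, 0, 0, 0, 0.87], [91, 0, 0, 0, 0.87], [91, 0, 0, 0, 0.87], [91, 0, 0, 0, 0.87]],
  ],
)

```text
clock: 0.52
position: [0.1932, 0.6725, 0.2018]
ee_rot: [-0.0, 0.326, 0.946, -0.0]
force: [0.9, 0.5, -0.1]
grip_width: 0.0911
gripper_force: 0.0
```

>>> drive_tool(
  rows=[
    [[91, 0, 0, 0, 0.87], [91, 0, 0, 0, 0.87], [91, 0, 0, 0, 0.87], [91, 0, 0, 0, 0.87], [91, 0, 0, 0, 0.87]],
  ],
)

```text
clock: 0.93
position: [0.1932, 0.6725, 0.2017]
ee_rot: [0.0, 0.498, 0.867, -0.0]
force: [0.5, -0.1, -0.3]
grip_width: 0.0909
gripper_force: 0.0
```

>>> drive_tool(
  rows=[
    [[91, 0, 0, 0, 0.87], [91, 0, 0, 0, 0.87], [91, 0, 0, 0, 0.87], [91, 0, 0, 0, 0.87], [91, 0, 0, 0, 0.87]],
  ],
)

```text
clock: 1.35
position: [0.1932, 0.6725, 0.2017]
ee_rot: [0.0, 0.653, 0.758, -0.0]
force: [0.8, 0.6, 0.0]
grip_width: 0.091
gripper_force: 0.0
```

>>> drive_tool(
  rows=[
    [[91, -0.88, 0.31, 0, 0], [91, -0.88, 0.31, 0, 0], [91, -0.88, 0.31, 0, 0], [91, -0.88, 0.31, 0, 0], [91, -0.88, 0.31, 0, 0]],
  ],
)

```text
clock: 1.77
position: [0.2816, 0.5065, 0.2018]
ee_rot: [0.0, 0.651, 0.759, -0.0]
force: [1.6, 0.2, -0.5]
grip_width: 0.091
gripper_force: 0.0
```

>>> drive_tool(
  rows=[
    [[91, -0.88, 0.31, 0, 0], [91, -0.88, 0.31, 0, 0], [91, -0.88, 0.31, 0, 0], [91, -0.88, 0.31, 0, 0], [91, -0.88, 0.31, 0, 0]],
  ],
)

```text
clock: 2.18
position: [0.3695, 0.3419, 0.202]
ee_rot: [-0.0, 0.651, 0.759, -0.0]
force: [1.0, 1.1, -0.4]
grip_width: 0.0912
gripper_force: 0.0
```

>>> drive_tool(
  rows=[
    [[60, -0.88, 0.31, 0.4, 0], [60, -0.88, 0.31, 0.4, 0], [60, -0.88, 0.31, 0.4, 0], [60, -0.88, 0.31, 0.4, 0], [60, -0.88, 0.31, 0.4, 0]],
  ],
)

```text
clock: 2.6
position: [0.4576, 0.1773, 0.1215]
ee_rot: [0.0, 0.651, 0.759, 0.0]
force: [0.2, 0.7, -0.5]
grip_width: 0.0617
gripper_force: 0.0
```

Run:
```python
from h import *
to_tool([.457,.174,.022],np.radians(8.6))
p,*_=grab('wrist','w0.png')
to_tool([.457,.174,.022],np.radians(8.6))
```

```text
t 2.6 pos [0.4576 0.1773 0.1215] tooly deg 8.72 w 61.7 shift mm after roll [-3.2 -1.1 99.5] units [-0.08  -0.028  2.487] roll units 0.02
t 2.65 pos [0.4585 0.173  0.1189] tooly deg 8.63 w 60.4 shift mm after roll [ 1.3 -1.2 96.9] units [ 0.033 -0.029  2.423] roll units 0.01
```

View pics/w0.png

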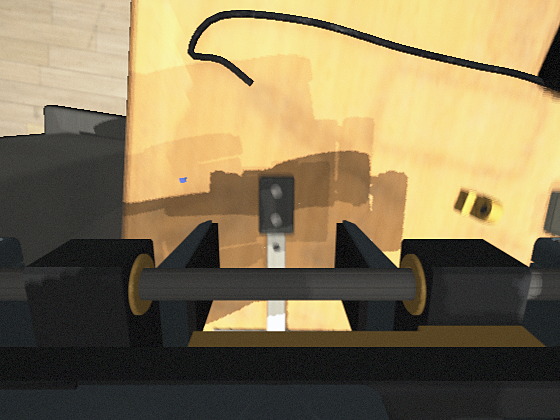

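The wrist view shows the box from (277,177) to (277,233), between the fingers. The saddle is at about (480,207).

Run:
```python
from h import *
z=np.load('last_wrist.npz');p,d,K,T=[z[k] for k in('p','d','K','T')]
for n,u,v,zz in[('tailL',262,177,.026),('tailR',294,177,.026),('frL',260,233,.033),('frR',293,233,.033)]: print(n,px2w(u,v,K,T,zz).round(4))
cv2.imwrite('pics/w0c.png',cv2.resize(p[170:250,435:535],None,fx=7,fy=7,interpolation=cv2.INTER_CUBIC))
W=cloud(d,K,T); g=W[180:230,450:510]; g=g[np.isfinite(g[...,2])]
for lo,hi in((.034,.06),(.008,.02)):
  q=g[(g[:,2]>lo)&(g[:,2]<hi)];print(len(q),q.mean(0).round(4),q.min(0).round(4),q.max(0).round(4))
q=g[(g[:,2]>.034)];(c,s,a)=cv2.minAreaRect((q[:,:2]*1000).astype(np.float32));print(c,s,a)
```

```text
tailL [0.444  0.1968 0.026 ]
tailR [0.4701 0.2008 0.026 ]
frL [0.4491 0.1507 0.033 ]
frR [0.4765 0.1549 0.033 ]
388 [0.6314 0.2011 0.0394] [0.6264 0.1909 0.0341] [0.6383 0.2104 0.0435]
376 [0.6245 0.2018 0.0153] [0.6194 0.1913 0.0081] [0.6446 0.2115 0.02  ]
(632.4725952148438, 200.51950073242188) (19.1230411529541, 11.32170581817627) 84.0956039428711
```

View pics/w0c.png

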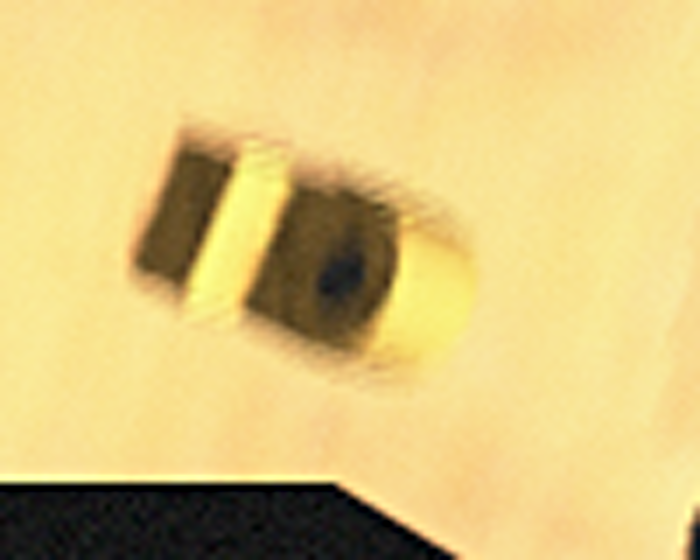

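>>> drive_tool(
  rows=[
    [[60, 0, 0, 0.6, 0], [60, 0, 0, 0.6, 0], [60, 0, 0, 0.6, 0], [60, 0, 0, 0.6, 0], [60, 0, 0, 0, 0]],
  ],
  force=8,
)

```text
clock: 3.07
position: [0.4547, 0.1782, 0.0226]
ee_rot: [-0.001, 0.651, 0.759, -0.002]
force: [-1.1, -0.6, -1.1]
grip_width: 0.0601
gripper_force: 0.0
```

>>> drive_tool(
  rows=[
    [[26, 0, 0, 0, 0], [26, 0, 0, 0, 0], [26, 0, 0, 0, 0], [26, 0, 0, 0, 0], [26, 0, 0, 0, 0]],
  ],
  force=8,
)

```text
clock: 3.48
position: [0.4579, 0.1793, 0.0272]
ee_rot: [0.0, 0.651, 0.759, 0.001]
force: [0.4, 0.2, 0.2]
grip_width: 0.0295
gripper_force: 0.0
```

>>> drive_tool(
  rows=[
    [[26, 0, 0, 0, 0], [26, 0, 0, 0, 0], [26, -0.1, 0, 0, 0], [26, -0.2, 0, 0, 0], [26, -0.2, 0, 0, 0]],
  ],
)

```text
clock: 3.9
position: [0.4603, 0.1587, 0.0261]
ee_rot: [-0.0, 0.651, 0.759, -0.0]
force: [0.2, -0.1, 0.6]
grip_width: 0.026
gripper_force: 0.0
```

>>> drive_tool(
  rows=[
    [[26, -0.2, 0, 0, 0], [26, -0.2, 0, 0, 0], [26, -0.1, 0, 0, 0], [26, 0, 0, 0, 0], [26, 0, 0, 0, 0]],
  ],
)

```text
clock: 4.32
position: [0.4634, 0.1392, 0.0261]
ee_rot: [-0.0, 0.652, 0.759, 0.0]
force: [-0.4, 0.0, 0.4]
grip_width: 0.0262
gripper_force: 0.0
```

>>> drive_tool(
  rows=[
    [[50, 0, 0, 0, 0], [50, 0, 0, 0, 0], [50, 0, 0, 0, 0], [50, 0, 0, 0, 0], [50, 0, 0, 0, 0]],
  ],
)

```text
clock: 4.73
position: [0.4632, 0.1397, 0.0261]
ee_rot: [0.0, 0.651, 0.759, -0.0]
force: [0.4, 0.3, 0.3]
grip_width: 0.0499
gripper_force: 0.0
```

Run:
```python
from h import *
to_tool([.457,.174,.022],np.radians(8.6))
p,*_=grab('wrist');t,*_=grab('top')
o=np.hstack([cv2.resize(p,(400,300)),cv2.resize(t[190:250,190:330],(400,300),interpolation=cv2.INTER_CUBIC)])
cv2.imwrite('pics/a1.png',o)
```

```text
t 4.73 pos [0.4632 0.1397 0.0261] tooly deg 8.74 w 49.9 shift mm after roll [34.8 -1.   4.1] units [ 0.871 -0.026  0.103] roll units 0.03
```

View pics/a1.png

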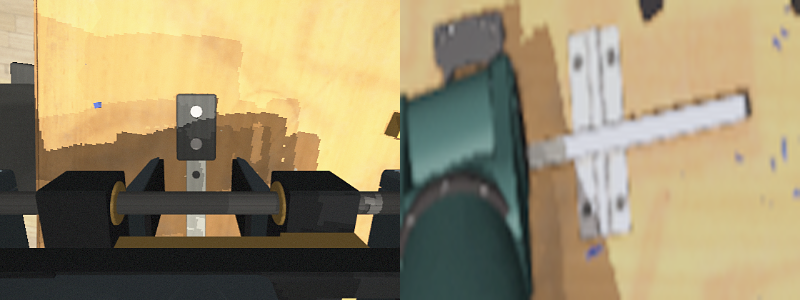

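Run:
```python
from h import *
z=np.load('last_wrist.npz');p,d,K,T=[z[k] for k in('p','d','K','T')]
print(T.round(3).tolist(),K.tolist())
for n,u,v,zz in[('tailL',247,133,.026),('tailR',302,133,.026),('frL',247,224,.033),('frR',301,224,.033),('tipL',225,225,.009)]: print(n,px2w(u,v,K,T,zz).round(4))
W=cloud(d,K,T)
for v in(130,136,145,180,220,226,235): print(v,W[v,274].round(4),d[v,274])
```

```text
[[0.988, -0.147, -0.039, 0.454], [0.152, 0.957, 0.249, 0.211], [0.001, -0.252, 0.968, 0.21], [0.0, 0.0, 0.0, 1.0]] [[342.5361635657976, 0.0, 276.7854139857055], [0.0, 342.5361635657976, 203.40262663605188], [0.0, 0.0, 1.0]]
tailL [0.4399 0.1988 0.026 ]
tailR [0.4686 0.2032 0.026 ]
frL [0.4468 0.1513 0.033 ]
frR [0.4757 0.1557 0.033 ]
tipL [0.4325 0.1405 0.009 ]
130 [0.4537 0.2014 0.0008] 0.20464109
136 [0.4542 0.1995 0.0271] 0.17974158
145 [0.4549 0.195  0.0282] 0.17976804
180 [0.4577 0.1769 0.0303] 0.18233497
220 [0.4609 0.1557 0.0328] 0.18530616
226 [0.4618 0.1495 0.0243] 0.19515488
235 [0.4625 0.1445 0.0252] 0.19551629
```

Run:
```python
from h import *
z=np.load('last_wrist.npz');p,d,K,T=[z[k] for k in('p','d','K','T')]
W=cloud(d,K,T)
for v,u in[(225,222),(228,224),(235,220),(245,225),(245,215),(228,328),(235,330),(260,222)]: print(v,u,W[v,u].round(4),p[v,u])
print(T[:3,:3].T@(np.array([.4632,.1397,.0261])-T[:3,3]))
```

```text
225 222 [0.4346 0.1523 0.0433] [28 30 26]
228 224 [0.4363 0.1523 0.0476] [21 26 20]
235 220 [0.4359 0.1521 0.0573] [21 25 19]
245 225 [0.4384 0.146  0.0538] [23 14 21]
245 215 [0.4357 0.1521 0.0702] [11 18 11]
228 328 [0.4874 0.1605 0.0485] [ 6 17 13]
235 330 [0.487  0.1601 0.0578] [17  7 14]
260 222 [0.4389 0.1427 0.0641] [23 14 23]
[-0.00165454 -0.02291213 -0.19589389]
```

Run:
```python
from h import *
z=np.load('last_wrist.npz');p,d,K,T=[z[k] for k in('p','d','K','T')]
W=cloud(d,K,T)
for v in range(200,262,6): print(v,[int(x*1000) if np.isfinite(x) else -99 for x in W[v,196:252:4,2]])
def proj(P):
    c=T[:3,:3].T@(np.array(P)-T[:3,3]); return K[0,2]+K[0,0]*c[0]/-c[2],K[1,2]-K[1,1]*c[1]/-c[2],-c[2]
for zz in(.009,.026,.043): print(zz,proj([.4385,.152,zz]),proj([.4385,.12,zz]))
cv2.imwrite('pics/w1c.png',cv2.resize(p[110:310,180:380],(600,600),interpolation=cv2.INTER_CUBIC))
```

```text
200 [1, 2, 0, 1, 1, 0, 0, 1, 0, 0, 0, 0, 1, 31]
206 [1, 0, 1, 1, 0, 1, 0, 0, 0, 0, 0, 0, 0, 31]
212 [0, 1, 1, 0, 1, 1, 1, 1, 0, 0, 2, 1, 2, 32]
218 [1, 0, 1, 0, 1, 0, 0, 0, 1, 1, 1, 0, 1, 31]
224 [0, 1, 1, 1, 46, 46, 45, 43, 40, 1, 1, 1, 1, 0]
230 [1, 1, 0, 54, 55, 55, 51, 50, 42, 1, 0, 0, 1, 0]
236 [0, 64, 63, 62, 63, 60, 59, 55, 42, 0, 1, 2, 0, 0]
242 [71, 71, 72, 71, 68, 67, 68, 56, 44, 1, 0, 1, 2, 1]
248 [76, 77, 78, 79, 74, 73, 67, 57, 45, 2, 1, 1, 1, 1]
254 [84, 85, 84, 81, 80, 78, 68, 58, 45, 1, 0, 1, 1, 1]
260 [89, 89, 86, 86, 87, 78, 69, 59, 46, 1, 1, 0, 2, 0]
0.009 (np.float64(236.99299801325282), np.float64(208.6897052603142), np.float64(0.20842480115011086)) (np.float64(230.77326346193752), np.float64(256.9514499885514), np.float64(0.21638771430650788))
0.026 (np.float64(233.60023175494914), np.float64(216.78187324117363), np.float64(0.19197273224532116)) (np.float64(227.00382000742104), np.float64(268.69263371840293), np.float64(0.1999356454017182))
0.043 (np.float64(229.5714375419064), np.float64(226.39104671502093), np.float64(0.17552066334053146)) (np.float64(222.55840168223318), np.float64(282.5393657205877), np.float64(0.1834835764969285))
```

View pics/w1c.png

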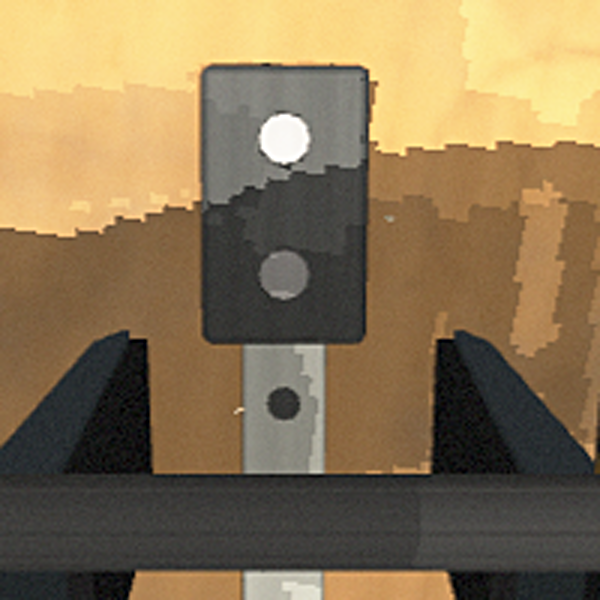

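The depth map shows the fingertips at z≈0.042 while the TCP reads 0.026. The tips really are higher than the interface text says, so the grip closed above the box. I'll go back over the box and lower carefully.

>>> drive_tool(
  rows=[
    [[50, 0.45, 0, 0, 0], [50, 0.45, 0, 0, 0], [50, 0, 0, 0.25, 0], [50, 0, 0, 0.25, 0], [50, 0, 0, 0, 0]],
  ],
)

```text
clock: 5.25
position: [0.4566, 0.1745, 0.0043]
ee_rot: [-0.001, 0.651, 0.759, -0.001]
force: [0.0, 0.1, -0.5]
grip_width: 0.0502
gripper_force: 0.0
```

Run:
```python
from h import *
s=status.sense();print(s['position'],s['force'])
p,d,K,T=grab('wrist')
W=cloud(d,K,T)
for v in range(200,240,6): print(v,[int(x*1000) if np.isfinite(x) else -99 for x in W[v,196:252:4,2]])
```

```text
[0.45661457 0.17454576 0.00427093] [ 0.00415337  0.10511853 -0.5288172 ]
200 [3, 1, 1, 1, 1, 0, 1, 0, 1, 0, 2, 0, 1, 1]
206 [1, 1, 0, 0, 1, 2, 1, 0, 0, 0, 0, 0, 1, 1]
212 [0, 0, 1, 1, 0, 2, 2, 0, 2, 1, 1, 1, 1, 26]
218 [0, 1, 0, 1, 0, 0, 1, 2, 1, 1, 1, 1, 1, 27]
224 [0, 1, 1, 1, 24, 24, 24, 19, 19, 1, 1, 1, 0, 26]
230 [1, 0, 1, 34, 33, 34, 29, 29, 19, 0, 1, 0, 0, 26]
236 [0, 41, 42, 42, 40, 38, 37, 34, 20, 1, 0, 1, 1, 27]
```

>>> drive_tool(
  rows=[
    [[50, 0, 0, 0.25, 0], [27, 0, 0, 0, 0], [27, 0, 0, 0, 0], [27, 0, 0, 0, 0], [27, 0, 0, 0, 0]],
  ],
  force=8,
)

```text
clock: 5.72
position: [0.4577, 0.175, -0.0038]
ee_rot: [-0.0, 0.651, 0.759, -0.0]
force: [-1.5, 0.1, -3.6]
grip_width: 0.0297
gripper_force: 8.0
```

>>> drive_tool(
  rows=[
    [[27, 0, 0, 0, 0], [27, 0, 0, 0, 0], [27, -0.1, 0, 0, 0], [27, -0.2, 0, 0, 0], [27, -0.2, 0, 0, 0]],
  ],
)

```text
clock: 6.13
position: [0.4614, 0.1551, -0.0036]
ee_rot: [0.0, 0.651, 0.759, 0.0]
force: [-1.2, 5.9, 3.6]
grip_width: 0.03
gripper_force: 8.0
```

>>> drive_tool(
  rows=[
    [[27, -0.2, 0, 0, 0], [27, -0.2, 0, 0, 0], [27, -0.15, 0, 0, 0], [27, 0, 0, 0, 0], [44, 0, 0, 0, 0]],
  ],
)

```text
clock: 6.55
position: [0.4648, 0.1327, -0.0036]
ee_rot: [0.0, 0.652, 0.759, 0.0]
force: [0.4, 0.1, 0.5]
grip_width: 0.0342
gripper_force: 0.0
```

>>> drive_tool(
  rows=[
    [[44, 0, 0, 0, 0], [44, 0, 0, 0, 0], [44, 0, 0, 0, 0], [44, 0, 0, 0, 0], [44, 0, 0, 0, 0]],
  ],
)

```text
clock: 6.97
position: [0.4641, 0.1337, -0.0039]
ee_rot: [-0.0, 0.651, 0.759, -0.0]
force: [-0.8, -0.4, -0.5]
grip_width: 0.0439
gripper_force: 0.0
```

```bash
cat >> h.py <<'E'
def look():
    """boom state from wrist depth: box top height, tail edge; tilt"""
    s=status.sense(); p,d,K,T=grab('wrist'); W=cloud(d,K,T)
    ax=np.array([-.148,.989,0]); 
    P=W.reshape(-1,3); P=P[np.isfinite(P[:,2])]
    # box points: within 15 mm of the axis line, ahead of the fingers
    n=np.array([.989,.148,0]); o=np.array([.4542,.1995,0])
    l=(P-o)@n; t=(P-o)@ax; m=(abs(l)<.012)&(P[:,2]>.012)&(P[:,2]<.075)&(t>-.12)
    q=P[m]; tt=t[m]; k=tt>tt.max()-.045
    # tail 45 mm = weight box top (slope = tilt)
    a=np.polyfit(tt[k],q[k,2],1)
    tail=np.percentile(tt,99.5)
    print('t %.2f'%s['clock'],'pos',s['position'].round(4),'F',s['force'].round(1),'w',round(s['grip_width']*1000,1),
      '| tail moved %.1f mm'%(-tail*1000),'box top at tail %.1f mm, slope %.3f'%(np.polyval(a,tail)*1000,a[0]),'lat',(l[m][k].min()*1000).round(1),(l[m][k].max()*1000).round(1),k.sum())
E
python3 -c "
from h import *
look()"
```

```text
t 6.97 pos [ 0.4641  0.1337 -0.0039] F [-0.8 -0.4 -0.5] w 43.9 | tail moved 39.9 mm box top at tail 26.0 mm, slope -0.210 lat -12.0 12.0 3362
```

>>> drive_tool(
  rows=[
    [[27, 0, 0, 0, 0], [27, 0, 0, 0, 0], [27, 0, 0, 0, 0], [27, -0.1, 0, 0, 0], [27, -0.1, 0, 0, 0]],
  ],
)

```text
clock: 7.43
position: [0.4656, 0.1259, -0.0037]
ee_rot: [0.0, 0.651, 0.759, 0.0]
force: [-0.8, 6.3, 3.8]
grip_width: 0.0296
gripper_force: 8.0
```

>>> drive_tool(
  rows=[
    [[40, 0, 0, 0, 0], [40, 0, 0, 0, 0], [40, 0, 0, 0, 0], [40, 0, 0, 0, 0], [40, 0, 0, 0, 0]],
  ],
)

```text
clock: 7.85
position: [0.4653, 0.1257, -0.0039]
ee_rot: [-0.0, 0.651, 0.759, -0.0]
force: [-0.1, -0.2, -0.3]
grip_width: 0.0401
gripper_force: 0.0
```

```bash
python3 -c "
from h import *
look()"
```

```text
t 7.85 pos [ 0.4653  0.1257 -0.0039] F [-0.1 -0.2 -0.3] w 40.1 | tail moved 48.0 mm box top at tail 26.0 mm, slope -0.216 lat -12.0 12.0 3359
```

>>> drive_tool(
  rows=[
    [[27, 0, 0, 0, 0], [27, 0, 0, 0, 0], [27, 0, 0, 0, 0], [27, -0.1, 0, 0, 0], [27, -0.05, 0, 0, 0]],
  ],
)

```text
clock: 8.32
position: [0.4665, 0.1198, -0.0037]
ee_rot: [0.0, 0.651, 0.759, 0.0]
force: [-1.0, 6.0, 3.1]
grip_width: 0.0303
gripper_force: 8.0
```

>>> drive_tool(
  rows=[
    [[40, 0, 0, 0, 0], [40, 0, 0, 0, 0], [40, 0, 0, 0, 0], [40, 0, 0, 0, 0], [40, 0, 0, 0, 0]],
  ],
)

```text
clock: 8.73
position: [0.4662, 0.1197, -0.0039]
ee_rot: [-0.0, 0.651, 0.759, -0.0]
force: [-0.7, 0.1, -0.3]
grip_width: 0.0398
gripper_force: 0.0
```

```bash
python3 -c "
from h import *
look()"
```

```text
t 8.73 pos [ 0.4662  0.1197 -0.0039] F [-0.7  0.1 -0.3] w 39.8 | tail moved 54.1 mm box top at tail 26.0 mm, slope -0.228 lat -11.9 12.0 3366
```

>>> drive_tool(
  rows=[
    [[27, 0, 0, 0, 0], [27, 0, 0, 0, 0], [27, 0, 0, 0, 0], [27, -0.1, 0, 0, 0], [27, -0.05, 0, 0, 0]],
  ],
)

```text
clock: 9.2
position: [0.4674, 0.1139, -0.0038]
ee_rot: [-0.0, 0.651, 0.759, 0.0]
force: [-1.2, 5.3, 3.1]
grip_width: 0.0297
gripper_force: 8.0
```

>>> drive_tool(
  rows=[
    [[40, 0, 0, 0, 0], [40, 0, 0, 0, 0], [40, 0, 0, 0, 0], [40, 0, 0, 0, 0], [40, 0, 0, 0, 0]],
  ],
)

```text
clock: 9.62
position: [0.4672, 0.1139, -0.0039]
ee_rot: [-0.0, 0.651, 0.759, -0.0]
force: [-0.4, -0.0, 0.1]
grip_width: 0.0398
gripper_force: 0.0
```

```bash
python3 -c "
from h import *
look()"
```

```text
t 9.62 pos [ 0.4672  0.1139 -0.0039] F [-0.4 -0.   0.1] w 39.8 | tail moved 60.1 mm box top at tail 26.1 mm, slope -0.231 lat -11.9 12.0 3368
```

>>> drive_tool(
  rows=[
    [[27, 0, 0, 0, 0], [27, 0, 0, 0, 0], [27, 0, 0, 0, 0], [27, -0.1, 0, 0, 0], [27, -0.05, 0, 0, 0]],
  ],
)

```text
clock: 10.08
position: [0.4683, 0.108, -0.0037]
ee_rot: [-0.0, 0.651, 0.759, 0.0]
force: [-1.4, 6.6, 3.1]
grip_width: 0.0298
gripper_force: 8.0
```

>>> drive_tool(
  rows=[
    [[40, 0, 0, 0, 0], [40, 0, 0, 0, 0], [40, 0, 0, 0, 0], [40, 0, 0, 0, 0], [40, 0, 0, 0, 0]],
  ],
)

```text
clock: 10.5
position: [0.4681, 0.1079, -0.0039]
ee_rot: [-0.0, 0.651, 0.759, -0.0]
force: [-0.3, 0.6, -0.8]
grip_width: 0.0402
gripper_force: 0.0
```

```bash
python3 -c "
from h import *
look()"
```

```text
t 10.50 pos [ 0.4681  0.1079 -0.0039] F [-0.3  0.6 -0.8] w 40.2 | tail moved 66.1 mm box top at tail 26.3 mm, slope -0.235 lat -11.9 12.0 3359
```

>>> drive_tool(
  rows=[
    [[27, 0, 0, 0, 0], [27, 0, 0, 0, 0], [27, 0, 0, 0, 0], [27, -0.1, 0, 0, 0], [27, -0.05, 0, 0, 0]],
  ],
)

```text
clock: 10.97
position: [0.4693, 0.1021, -0.0037]
ee_rot: [-0.0, 0.651, 0.759, 0.0]
force: [-0.7, 7.2, 3.5]
grip_width: 0.0299
gripper_force: 8.0
```

>>> drive_tool(
  rows=[
    [[40, 0, 0, 0, 0], [40, 0, 0, 0, 0], [40, 0, 0, 0, 0], [40, 0, 0, 0, 0], [40, 0, 0, 0, 0]],
  ],
)

```text
clock: 11.38
position: [0.469, 0.102, -0.0039]
ee_rot: [-0.0, 0.651, 0.759, -0.0]
force: [0.3, 0.4, 0.4]
grip_width: 0.0398
gripper_force: 0.0
```

```bash
python3 -c "
from h import *
look()"
```

```text
t 11.38 pos [ 0.469   0.102  -0.0039] F [0.3 0.4 0.4] w 39.8 | tail moved 72.0 mm box top at tail 26.3 mm, slope -0.243 lat -11.9 12.0 3396
```

>>> drive_tool(
  rows=[
    [[27, 0, 0, 0, 0], [27, 0, 0, 0, 0], [27, 0, 0, 0, 0], [27, -0.1, 0, 0, 0], [27, -0.05, 0, 0, 0]],
  ],
)

```text
clock: 11.85
position: [0.4701, 0.0962, -0.0037]
ee_rot: [-0.0, 0.651, 0.759, 0.0]
force: [-2.1, 7.3, 4.5]
grip_width: 0.0303
gripper_force: 8.0
```

>>> drive_tool(
  rows=[
    [[40, 0, 0, 0, 0], [40, 0, 0, 0, 0], [40, 0, 0, 0, 0], [40, 0, 0, 0, 0], [40, 0, 0, 0, 0]],
  ],
)

```text
clock: 12.27
position: [0.4699, 0.0961, -0.0039]
ee_rot: [-0.0, 0.651, 0.759, -0.0]
force: [0.5, 0.8, -0.4]
grip_width: 0.0397
gripper_force: 0.0
```

```bash
python3 -c "
from h import *
look()"
```

```text
t 12.27 pos [ 0.4699  0.0961 -0.0039] F [ 0.5  0.8 -0.4] w 39.7 | tail moved 77.8 mm box top at tail 26.4 mm, slope -0.256 lat -11.9 11.9 3128
```

>>> drive_tool(
  rows=[
    [[27, 0, 0, 0, 0], [27, 0, 0, 0, 0], [27, 0, 0, 0, 0], [27, -0.1, 0, 0, 0], [27, -0.05, 0, 0, 0]],
  ],
)

```text
clock: 12.73
position: [0.471, 0.0902, -0.0037]
ee_rot: [-0.0, 0.651, 0.759, 0.0]
force: [-1.2, 7.1, 3.3]
grip_width: 0.0298
gripper_force: 8.0
```

>>> drive_tool(
  rows=[
    [[40, 0, 0, 0, 0], [40, 0, 0, 0, 0], [40, 0, 0, 0, 0], [40, 0, 0, 0, 0], [40, 0, 0, 0, 0]],
  ],
)

```text
clock: 13.15
position: [0.4708, 0.0901, -0.0039]
ee_rot: [0.0, 0.651, 0.759, -0.0]
force: [-0.3, 0.9, -0.1]
grip_width: 0.0398
gripper_force: 0.0
```

```bash
python3 -c "
from h import *
look()"
```

```text
t 13.15 pos [ 0.4708  0.0901 -0.0039] F [-0.3  0.9 -0.1] w 39.8 | tail moved 83.5 mm box top at tail 25.8 mm, slope -0.301 lat -11.8 11.8 2891
```

>>> drive_tool(
  rows=[
    [[27, 0, 0, 0, 0], [27, 0, 0, 0, 0], [27, 0, 0, 0, 0], [27, -0.1, 0, 0, 0], [27, -0.05, 0, 0, 0]],
  ],
)

```text
clock: 13.62
position: [0.4719, 0.0843, -0.0037]
ee_rot: [-0.0, 0.651, 0.759, 0.0]
force: [-0.9, 7.4, 3.2]
grip_width: 0.0298
gripper_force: 8.0
```

>>> drive_tool(
  rows=[
    [[40, 0, 0, 0, 0], [40, 0, 0, 0, 0], [40, 0, 0, 0, 0], [40, 0, 0, 0, 0], [40, 0, 0, 0, 0]],
  ],
)

```text
clock: 14.03
position: [0.4717, 0.0842, -0.0039]
ee_rot: [-0.0, 0.651, 0.759, -0.0]
force: [0.6, -0.7, 0.3]
grip_width: 0.0402
gripper_force: 0.0
```

```bash
python3 -c "
from h import *
look()"
```

```text
t 14.03 pos [ 0.4717  0.0842 -0.0039] F [ 0.6 -0.7  0.3] w 40.2 | tail moved 89.1 mm box top at tail 26.3 mm, slope -0.284 lat -12.0 11.8 2893
```

>>> drive_tool(
  rows=[
    [[27, 0, 0, 0, 0], [27, 0, 0, 0, 0], [27, 0, 0, 0, 0], [27, -0.1, 0, 0, 0], [27, 0, 0, 0, 0]],
  ],
)

```text
clock: 14.5
position: [0.4725, 0.0801, -0.0037]
ee_rot: [0.0, 0.651, 0.759, 0.0]
force: [0.2, -1.6, 4.0]
grip_width: 0.0299
gripper_force: 8.0
```

>>> drive_tool(
  rows=[
    [[40, 0, 0, 0, 0], [40, 0, 0, 0, 0], [40, 0, 0, 0, 0], [40, 0, 0, 0, 0], [40, 0, 0, 0, 0]],
  ],
)

```text
clock: 14.92
position: [0.4723, 0.0802, -0.0039]
ee_rot: [-0.0, 0.651, 0.759, -0.0]
force: [0.0, 0.9, -0.0]
grip_width: 0.0401
gripper_force: 0.0
```

```bash
python3 -c "
from h import *
look()"
```

```text
t 14.92 pos [ 0.4723  0.0802 -0.0039] F [ 0.   0.9 -0. ] w 40.1 | tail moved 93.0 mm box top at tail 26.4 mm, slope -0.296 lat -12.0 11.8 2902
```

>>> drive_tool(
  rows=[
    [[27, 0, 0, 0, 0], [27, 0, 0, 0, 0], [27, 0, 0, 0, 0], [27, -0.1, 0, 0, 0], [27, 0, 0, 0, 0]],
  ],
)

```text
clock: 15.38
position: [0.4731, 0.0761, -0.0038]
ee_rot: [0.0, 0.651, 0.759, 0.0]
force: [-1.2, -1.4, 4.6]
grip_width: 0.0297
gripper_force: 8.0
```

>>> drive_tool(
  rows=[
    [[40, 0, 0, 0, 0], [40, 0, 0, 0, 0], [40, 0, 0, 0, 0], [40, 0, 0, 0, 0], [40, 0, 0, 0, 0]],
  ],
)

```text
clock: 15.8
position: [0.4729, 0.0763, -0.0039]
ee_rot: [-0.0, 0.651, 0.759, -0.0]
force: [0.6, 0.2, -0.3]
grip_width: 0.04
gripper_force: 0.0
```

```bash
python3 -c "
from h import *
look()"
```

```text
t 15.80 pos [ 0.4729  0.0763 -0.0039] F [ 0.6  0.2 -0.3] w 40.0 | tail moved 97.3 mm box top at tail 34.8 mm, slope -0.409 lat -12.0 12.0 2995
```

>>> drive_tool(
  rows=[
    [[44, 0, 0, 0, 0], [44, 0, 0, 0, 0], [44, 0, 0, 0, 0], [44, 0, 0, 0, 0], [44, 0, 0, 0, 0]],
  ],
)

```text
clock: 16.27
position: [0.473, 0.0763, -0.0039]
ee_rot: [-0.0, 0.651, 0.759, -0.0]
force: [-0.8, -0.1, -0.1]
grip_width: 0.0438
gripper_force: 0.0
```

```bash
python3 -c "
from h import *
look()
t,*_=grab('top');W=cloud(*_); h=W[...,2]
for u,v in((290,214),(300,213),(310,211),(320,210),(328,209),(334,208)): print(u,W[v-1:v+2,u].round(3).tolist())
cv2.imwrite('pics/t2.png',cv2.resize(t[190:250,210:350],(770,330),interpolation=cv2.INTER_CUBIC))
p=np.load('last_wrist.npz')['p'];cv2.imwrite('pics/w2.png',p)
"
```

```text
t 16.27 pos [ 0.473   0.0763 -0.0039] F [-0.8 -0.1 -0.1] w 43.8 | tail moved 100.0 mm box top at tail 45.0 mm, slope -1.112 lat -12.0 12.0 2763
290 [[0.499, -0.092, 0.039], [0.495, -0.092, 0.04], [0.492, -0.092, 0.035]]
300 [[0.502, -0.125, 0.048], [0.499, -0.125, 0.045], [0.497, -0.127, -0.0]]
310 [[0.51, -0.158, 0.045], [0.507, -0.158, 0.045], [0.503, -0.158, 0.047]]
320 [[0.514, -0.191, 0.046], [0.511, -0.191, 0.04], [0.508, -0.193, 0.027]]
328 [[0.518, -0.218, 0.042], [0.515, -0.218, 0.042], [0.512, -0.219, 0.03]]
334 [[0.522, -0.238, 0.041], [0.519, -0.238, 0.04], [0.515, -0.238, 0.042]]
```

View pics/w2.png

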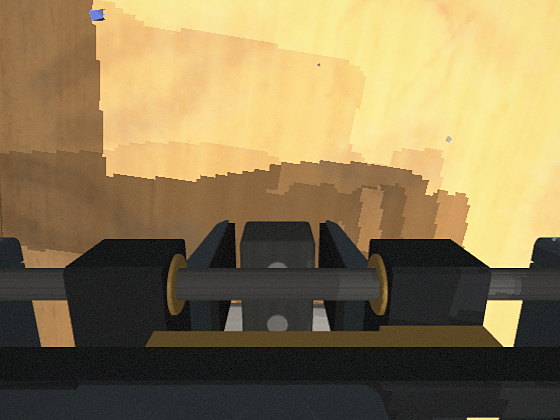

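It is now level: the tube top is at about 0.041–0.045 along its length. I have to go further until the nose tips.

>>> drive_tool(
  rows=[
    [[44, 0, 0, -0.2, 0], [44, 0, 0, -0.1, 0], [44, 0, 0, 0, 0], [27, 0, 0, 0, 0], [27, 0, 0, 0, 0]],
  ],
)

```text
clock: 16.78
position: [0.4731, 0.0763, 0.0083]
ee_rot: [0.0, 0.651, 0.759, 0.0]
force: [0.3, 0.3, -0.2]
grip_width: 0.0337
gripper_force: 0.0
```

>>> drive_tool(
  rows=[
    [[27, 0, 0, 0, 0], [27, 0, 0, 0, 0], [27, -0.05, 0, 0, 0], [27, -0.05, 0, 0, 0], [27, 0, 0, 0, 0]],
  ],
)

```text
clock: 17.2
position: [0.4735, 0.072, 0.008]
ee_rot: [-0.0, 0.651, 0.759, -0.0]
force: [0.0, 0.2, -1.4]
grip_width: 0.03
gripper_force: 8.0
```

>>> drive_tool(
  rows=[
    [[44, 0, 0, 0, 0], [44, 0, 0, 0, 0], [44, 0, 0, 0, 0], [44, 0, 0, 0, 0], [44, 0, 0, 0, 0]],
  ],
)

```text
clock: 17.62
position: [0.4736, 0.0723, 0.0082]
ee_rot: [0.0, 0.651, 0.759, -0.0]
force: [0.1, 0.1, 0.3]
grip_width: 0.044
gripper_force: 0.0
```

```bash
cat >> h.py <<'E'
def look2():
    """boom top profile on the nose side from the top camera"""
    s=status.sense(); p,d,K,T=grab('top'); W=cloud(d,K,T); P=W.reshape(-1,3); P=P[np.isfinite(P[:,2])]
    ax=np.array([-.148,.989,0]); n=np.array([.989,.148,0]); o=np.array([.4542,.1995,0])
    l=(P-o)@n; t=(P-o)@ax; m=(abs(l)<.006)&(t<-.225)&(t>-.55)&(P[:,2]>.012)&(P[:,2]<.09)
    a=np.polyfit(t[m],P[m,2],1); rg=-.191
    print('t %.2f'%s['clock'],'pos',s['position'].round(4),'F',s['force'].round(1),'w',round(s['grip_width']*1000,1),
     '| slope(+ nose down) %.3f'%a[0],'height at ridge %.1f'%(np.polyval(a,rg)*1000),'nose t %.1f'%(np.percentile(t[m],.5)*1000),m.sum())
E
python3 -c "
from h import *
look2()"
```

```text
t 17.62 pos [0.4736 0.0723 0.0082] F [0.1 0.1 0.3] w 44.0 | slope(+ nose down) 0.088 height at ridge 40.9 nose t -472.3 245
```

The slope is now 0.088, nose down on the bench. Next I ease back about 5.5 mm and level it in the fingers.

>>> drive_tool(
  rows=[
    [[27, 0, 0, 0, 0], [27, 0, 0, 0, 0], [27, 0, 0, 0, 0], [27, 0.07, 0, 0, 0], [27, 0.07, 0, 0, 0]],
  ],
)

```text
clock: 18.08
position: [0.4728, 0.0779, 0.0082]
ee_rot: [0.0, 0.651, 0.759, -0.0]
force: [-0.2, -3.8, 0.8]
grip_width: 0.03
gripper_force: 8.0
```

>>> drive_tool(
  rows=[
    [[27, 0, 0, 0.05, 0], [27, 0, 0, 0.05, 0], [27, 0, 0, 0.05, 0], [27, 0, 0, 0, 0], [27, 0, 0, 0, 0]],
  ],
)

```text
clock: 18.5
position: [0.4727, 0.0779, 0.0019]
ee_rot: [-0.0, 0.651, 0.759, -0.0]
force: [0.4, 2.3, -2.1]
grip_width: 0.03
gripper_force: 8.0
```

```bash
python3 -c "
from h import *
look2()"
```

```text
t 18.50 pos [0.4727 0.0779 0.0019] F [ 0.4  2.3 -2.1] w 30.0 | slope(+ nose down) -0.001 height at ridge 40.6 nose t -468.3 247
```

>>> drive_tool(
  rows=[
    [[44, 0, 0, 0, 0], [44, 0, 0, 0, 0], [44, 0, 0, 0, 0], [44, 0, 0, 0, 0], [44, 0, 0, 0, 0]],
  ],
)

```text
clock: 18.97
position: [0.4727, 0.0778, 0.0022]
ee_rot: [-0.0, 0.651, 0.759, -0.0]
force: [0.3, 0.3, 0.0]
grip_width: 0.044
gripper_force: 0.0
```

>>> drive_tool(
  rows=[
    [[44, 0, 0, 0, 0], [44, 0, 0, 0, 0], [44, 0, 0, 0, 0], [44, 0, 0, 0, 0], [44, 0, 0, 0, 0]],
  ],
)

```text
clock: 19.38
position: [0.4727, 0.0779, 0.0021]
ee_rot: [-0.0, 0.651, 0.759, -0.0]
force: [0.3, -1.0, 0.5]
grip_width: 0.0441
gripper_force: 0.0
```

```bash
python3 -c "
from h import *
look2()"
```

```text
t 19.38 pos [0.4727 0.0779 0.0021] F [ 0.3 -1.   0.5] w 44.1 | slope(+ nose down) 0.005 height at ridge 40.9 nose t -468.7 247
```

>>> drive_tool(
  rows=[
    [[50, 0, 0, -0.4, 0], [60, 0, 0, -0.8, 0], [60, 0, 0, -0.8, 0], [60, 0, 0, -0.8, 0], [60, 0, 0, -0.6, 0]],
  ],
)

```text
clock: 19.85
position: [0.4731, 0.0779, 0.1405]
ee_rot: [0.001, 0.651, 0.759, 0.001]
force: [1.7, 0.1, 0.1]
grip_width: 0.0601
gripper_force: 0.0
```

```bash
python3 -c "
from h import *
look2()
to_tool([.632,.2005,.13],np.radians(-6))"
```

```text
t 19.85 pos [0.4731 0.0779 0.1405] F [1.7 0.1 0.1] w 60.1 | slope(+ nose down) 0.007 height at ridge 41.9 nose t -469.2 251
t 19.9 pos [0.4753 0.0782 0.1441] tooly deg 8.72 w 59.9 shift mm after roll [138.  143.   15.1] units [3.45  3.575 0.379] roll units 2.94
```

>>> drive_tool(
  rows=[
    [[60, 0, 0, 0, 0.6], [60, 0, 0, 0, 0.6], [60, 0, 0, 0, 0.6], [60, 0, 0, 0, 0.6], [60, 0, 0, 0, 0.55]],
  ],
)

```text
clock: 20.32
position: [0.4726, 0.0779, 0.1379]
ee_rot: [-0.0, 0.744, 0.668, -0.0]
force: [-0.5, 0.2, -0.3]
grip_width: 0.0601
gripper_force: 0.0
```

>>> drive_tool(
  rows=[
    [[60, 0.68, 0.7, 0, 0], [60, 0.68, 0.7, 0, 0], [60, 0.68, 0.7, 0, 0], [60, 0.68, 0.7, 0, 0], [60, 0.68, 0.7, 0, 0]],
  ],
)

```text
clock: 20.73
position: [0.6274, 0.1997, 0.1376]
ee_rot: [-0.0, 0.743, 0.669, -0.0]
force: [0.2, 0.0, 0.8]
grip_width: 0.0601
gripper_force: 0.0
```

>>> drive_tool(
  rows=[
    [[40, 0, 0, 0, 0], [40, 0, 0, 0, 0], [40, 0, 0, 0, 0], [40, 0, 0, 0, 0], [40, 0, 0, 0, 0]],
  ],
)

```text
clock: 21.15
position: [0.6255, 0.1977, 0.1381]
ee_rot: [-0.0, 0.744, 0.669, -0.0]
force: [-0.3, -0.0, 0.0]
grip_width: 0.0401
gripper_force: 0.0
```

```bash
python3 -c "
from h import *
look2()
p,d,K,T=grab('wrist','w3.png')
s=status.sense()
W=cloud(d,K,T);P=W.reshape(-1,3);m=np.isfinite(P[:,2])&(abs(P[:,0]-.632)<.03)&(abs(P[:,1]-.2)<.03)
for lo,hi in((.034,.05),(.008,.02)):
  q=P[m&(P[:,2]>lo)&(P[:,2]<hi)];print(len(q),q.mean(0).round(4),cv2.minAreaRect((q[:,:2]*1000).astype(np.float32)))
to_tool([.632,.2005,.03])
"
```

```text
t 21.15 pos [0.6255 0.1977 0.1381] F [-0.3 -0.   0. ] w 40.1 | slope(+ nose down) 0.002 height at ridge 41.0 nose t -468.1 249
251 [0.6333 0.2021 0.0402] ((633.2650146484375, 201.2686004638672), (18.183910369873047, 9.523431777954102), 84.03314208984375)
340 [0.6326 0.2013 0.0161] ((633.1281127929688, 200.47837829589844), (20.262422561645508, 23.892932891845703), 83.61477661132812)
t 21.25 pos [0.6258 0.1979 0.1383] tooly deg -6.06 w 39.8 shift mm after roll [  3.3   5.9 108.3] units [0.082 0.147 2.709] roll units 0.0
```

View pics/w3.png

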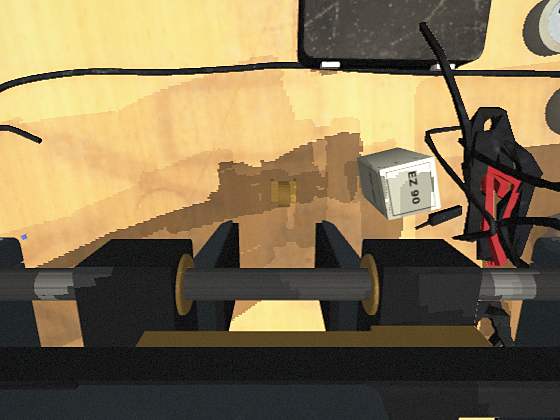

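>>> drive_tool(
  rows=[
    [[40, 0.09, 0.18, 0.3, 0], [40, 0, 0, 0.9, 0], [40, 0, 0, 0.9, 0], [40, 0, 0, 0.8, 0], [40, 0, 0, 0.2, 0]],
  ],
)

```text
clock: 21.67
position: [0.6307, 0.2001, 0.0096]
ee_rot: [-0.001, 0.743, 0.669, -0.003]
force: [-1.3, -0.4, -0.5]
grip_width: 0.0401
gripper_force: 0.0
```

>>> drive_tool(
  rows=[
    [[40, 0, 0, 0.26, 0], [40, 0, 0, 0, 0], [6, 0, 0, 0, 0], [6, 0, 0, 0, 0], [6, 0, 0, 0, 0]],
  ],
  force=10,
)

```text
clock: 22.08
position: [0.6348, 0.2015, 0.0055]
ee_rot: [0.001, 0.743, 0.669, 0.001]
force: [0.4, -0.1, 0.7]
grip_width: 0.0228
gripper_force: 0.0
```

>>> drive_tool(
  rows=[
    [[6, 0, 0, 0, 0], [6, 0, 0, 0, 0], [6, 0, 0, 0, 0], [6, 0, 0, 0, 0], [6, 0, 0, 0, 0]],
  ],
  force=10,
)

```text
clock: 22.5
position: [0.6343, 0.2014, 0.0046]
ee_rot: [0.0, 0.743, 0.669, 0.0]
force: [-1.4, 0.1, 7.4]
grip_width: 0.01
gripper_force: 10.0
```

```bash
python3 -c "
from h import *
look2(); s=status.sense();print(s['position'],s['grip_width'],s['gripper_force'])
"
```

```text
t 22.50 pos [0.6343 0.2014 0.0046] F [-1.4  0.1  7.4] w 10.0 | slope(+ nose down) -0.002 height at ridge 39.9 nose t -469.4 249
[0.63429181 0.20136228 0.00458807] 0.01019288015872901 10.000562753084523
```

>>> drive_tool(
  rows=[
    [[6, 0, 0, -0.2, 0], [6, 0, 0, -0.7, -0.5], [6, 0, 0, -0.8, -0.8], [6, 0, 0, -0.8, -0.8], [6, 0, 0, -0.8, -0.83]],
  ],
)

```text
clock: 22.97
position: [0.6335, 0.2012, 0.1376]
ee_rot: [-0.0, 0.651, 0.759, -0.0]
force: [0.0, 0.3, 0.6]
grip_width: 0.0101
gripper_force: 10.0
```

```bash
python3 -c "
from h import *
look2(); to_tool([.4865,-.02,.137],np.radians(8.6))
"
```

```text
t 22.97 pos [0.6335 0.2012 0.1376] F [0.  0.3 0.6] w 10.1 | slope(+ nose down) 0.002 height at ridge 41.2 nose t -467.9 248
t 23.02 pos [0.6367 0.2021 0.1442] tooly deg 9.14 w 10.3 shift mm after roll [-197.2 -181.7    5.7] units [-4.929 -4.543  0.143] roll units 0.11
```

>>> drive_tool(
  rows=[
    [[6, -0.7, -0.64, 0, 0], [6, -0.7, -0.64, 0, 0], [6, -0.7, -0.64, 0, 0], [6, -0.7, -0.64, 0, 0], [6, -0.7, -0.64, 0, 0]],
  ],
)

```text
clock: 23.43
position: [0.527, 0.0425, 0.136]
ee_rot: [0.0, 0.652, 0.758, 0.0]
force: [0.8, -0.5, -0.5]
grip_width: 0.0099
gripper_force: 10.0
```

>>> drive_tool(
  rows=[
    [[6, -0.7, -0.64, 0, 0], [6, -0.7, -0.64, 0, 0], [6, 0, 0, 0, 0], [6, 0, 0, 0, 0], [6, 0, 0, 0, 0]],
  ],
)

```text
clock: 23.85
position: [0.4866, -0.0194, 0.1362]
ee_rot: [0.0, 0.652, 0.758, 0.0]
force: [-0.1, -0.6, -0.5]
grip_width: 0.0098
gripper_force: 10.0
```

```bash
python3 -c "
from h import *
s=status.sense();print(s['position'],s['ee_rot'])
p,d,K,T=grab('wrist')
cv2.imwrite('pics/w4.png',cv2.resize(p[60:285,130:430],(800,600),interpolation=cv2.INTER_CUBIC))
to_tool([.482,.010,.137],np.radians(8.6))
"
```

```text
[ 0.48655079 -0.01938324  0.13622149] [3.94950660e-04 6.52312955e-01 7.57949563e-01 3.37368732e-04]
t 23.9 pos [ 0.4868 -0.019   0.1361] tooly deg 8.62 w 9.9 shift mm after roll [29.4 -0.4 -0.9] units [ 0.734 -0.009 -0.022] roll units 0.0
```

View pics/w4.png

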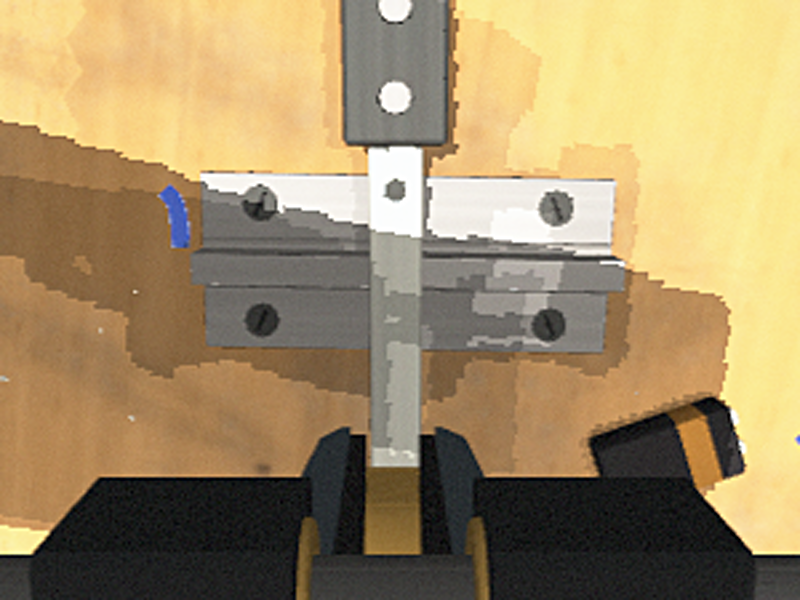

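Run:
```python
from h import *
z=np.load('last_wrist.npz');p,d,K,T=[z[k] for k in('p','d','K','T')]
W=cloud(d,K,T)
for v in range(215,268,4): print(v,W[v,277].round(4),p[v,277], 'side',W[v,255].round(3),p[v,255])
def c(U,V): return 130+(U+.5)/2.6667-.5,60+(V+.5)/2.6667-.5
for n,q,zz in [('ridge far L',(200,251),.025),('near L',(200,286),.025),('far R',(615,258),.025),('near R',(615,291),.025),('L end',(192,268),.025),('R end',(624,275),.025),
 ('tube L200',(369,200),.041),('tube R200',(423,200),.041),('tube L440',(371.5,440),.041),('tube R440',(420,440),.041),('box tailside L',(344,145),.051),('box R',(446,145),.051)]: print(n,px2w(*c(*q),K,T,zz).round(4))
```

```text
215 [ 0.4901 -0.0302  0.0413] [152 165 169] side [ 0.471 -0.045  0.001] [ 84 126 163]
219 [ 0.4906 -0.0334  0.0422] [155 167 170] side [ 0.471 -0.049  0.001] [ 87 129 163]
223 [ 0.4911 -0.0368  0.0426] [151 164 164] side [ 0.474 -0.003  0.155] [49 41 33]
227 [ 0.4916 -0.0402  0.043 ] [150 161 165] side [ 0.475 -0.003  0.161] [48 40 39]
231 [ 0.4922 -0.044   0.0421] [168 183 185] side [ 0.475 -0.003  0.167] [48 44 38]
235 [ 0.4869 -0.0104  0.1464] [ 60  95 117] side [ 0.476 -0.003  0.173] [40 38 31]
239 [ 0.4869 -0.0106  0.1521] [ 38  77 103] side [ 0.476 -0.003  0.177] [47 47 41]
243 [ 0.4869 -0.0106  0.1576] [ 36  76 101] side [ 0.476 -0.003  0.182] [48 47 40]
247 [ 0.487  -0.0109  0.1623] [ 37  78 101] side [ 0.476 -0.002  0.187] [54 48 47]
251 [ 0.4871 -0.0119  0.165 ] [ 46  88 118] side [ 0.477 -0.002  0.193] [48 45 40]
255 [ 0.4872 -0.0124  0.1686] [ 47 101 131] side [ 0.477 -0.002  0.196] [45 42 38]
259 [ 0.4873 -0.0135  0.1708] [ 51 104 138] side [ 0.477 -0.003  0.198] [42 39 36]
263 [ 0.4875 -0.015   0.172 ] [ 56 112 147] side [ 0.477 -0.004  0.2  ] [26 20 21]
267 [ 0.4878 -0.0165  0.173 ] [ 59 124 159] side [ 0.478 -0.004  0.203] [23 27 22]
ridge far L [0.4214 0.0099 0.025 ]
near L [ 0.4225 -0.0013  0.025 ]
far R [0.5539 0.0276 0.025 ]
near R [0.5561 0.0171 0.025 ]
L end [0.4194 0.0041 0.025 ]
R end [0.5579 0.0226 0.025 ]
tube L200 [0.4731 0.0349 0.041 ]
tube R200 [0.4891 0.0373 0.041 ]
tube L440 [ 0.4847 -0.0398  0.041 ]
tube R440 [ 0.5001 -0.0375  0.041 ]
box tailside L [0.464  0.0497 0.051 ]
box R [0.4928 0.054  0.051 ]
```

The wrist view shows the ridge top crossing the boom at about (397,271) in the crop, with the saddle plate at (392,500) held straight. I'll move above the crossing and look once more.

>>> drive_tool(
  rows=[
    [[6, 0.4, 0.02, 0, 0], [6, 0.4, 0, 0, 0], [6, 0, 0, 0.6, 0], [6, 0, 0, 0.6, 0], [6, 0, 0, 0.6, 0]],
  ],
)

```text
clock: 24.32
position: [0.483, 0.0137, 0.0632]
ee_rot: [0.001, 0.651, 0.759, 0.001]
force: [0.7, -0.2, -0.8]
grip_width: 0.0098
gripper_force: 10.0
```

>>> drive_tool(
  rows=[
    [[6, 0, 0, 0, 0], [6, 0, 0, 0, 0], [6, 0, 0, 0, 0], [6, 0, 0, 0, 0], [6, 0, 0, 0, 0]],
  ],
)

```text
clock: 24.73
position: [0.4829, 0.0124, 0.065]
ee_rot: [0.001, 0.652, 0.758, 0.001]
force: [-0.7, 0.2, -0.2]
grip_width: 0.01
gripper_force: 10.0
```

```bash
python3 -c "
from h import *
s=status.sense();print(s['position'],s['ee_rot'],s['force'])
p,d,K,T=grab('wrist')
cv2.imwrite('pics/w5.png',cv2.resize(p[85:285,145:410],(795,600),interpolation=cv2.INTER_CUBIC))
"
```

```text
[0.48291363 0.01243579 0.06496801] [7.93438772e-04 6.51909107e-01 7.58296434e-01 6.36428452e-04] [-0.7275335   0.24987474 -0.24349377]
```

View pics/w5.png

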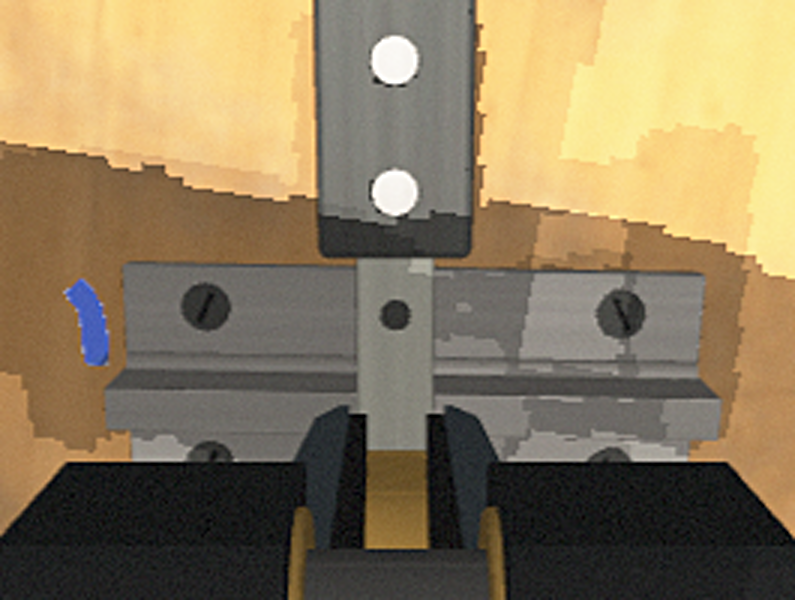

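Run:
```python
from h import *
z=np.load('last_wrist.npz');p,d,K,T=[z[k] for k in('p','d','K','T')]
W=cloud(d,K,T)
def c(U,V): return 145+(U+.5)/3-.5,85+(V+.5)/3-.5
a=[px2w(*c(*q),K,T,.025) for q in[(120,391),(120,432),(700,398),(700,440)]]
for x in a: print(x.round(4))
for zz,q in((.041,(357.5,300)),(.041,(434,300)),(.041,(358,390)),(.041,(434,390))): print('tube',px2w(*c(*q),K,T,zz).round(4))
for v in range(232,262,3): print(v,W[v,275:279].mean(0).round(4),p[v,277])
```

```text
[0.4219 0.0084 0.025 ]
[ 0.4227 -0.0014  0.025 ]
[0.5525 0.0264 0.025 ]
[0.5547 0.0165 0.025 ]
tube [0.4723 0.0406 0.041 ]
tube [0.4879 0.0429 0.041 ]
tube [0.4751 0.0214 0.041 ]
tube [0.4909 0.0238 0.041 ]
232 [0.4845 0.0118 0.0428] [125 136 138]
235 [0.4831 0.0211 0.0744] [ 49  82 102]
238 [0.483  0.0213 0.0796] [ 37  79 100]
241 [0.4831 0.0208 0.0826] [ 44  79 101]
244 [0.4831 0.0209 0.0872] [ 33  76 102]
247 [0.483  0.0211 0.0916] [ 43  85 104]
250 [0.4831 0.0205 0.0941] [ 44  90 115]
253 [0.4832 0.0201 0.0968] [ 48  96 123]
256 [0.4833 0.0192 0.0982] [ 52 104 133]
259 [0.4834 0.0184 0.0999] [ 52 107 139]
```

>>> drive_tool(
  rows=[
    [[6, 0.02, 0, 0.15, 0], [6, 0, 0, 0.2, 0], [6, 0, 0, 0.2, 0], [6, 0, 0, 0.15, 0], [6, 0, 0, 0, 0]],
  ],
)

```text
clock: 25.2
position: [0.4811, 0.0131, 0.0342]
ee_rot: [-0.001, 0.652, 0.758, -0.001]
force: [-0.1, -0.5, -0.2]
grip_width: 0.0102
gripper_force: 10.0
```

>>> drive_tool(
  rows=[
    [[6, 0, 0, 0.02, 0], [6, 0, 0, 0, 0], [6, 0, 0, 0, 0], [6, 0, 0, 0, 0], [6, 0, 0, 0, 0]],
  ],
)

```text
clock: 25.62
position: [0.482, 0.0131, 0.0352]
ee_rot: [0.0, 0.652, 0.758, 0.0]
force: [-0.3, -0.1, -0.1]
grip_width: 0.0097
gripper_force: 10.0
```

```bash
python3 -c "
from h import *
look2(); s=status.sense();print(s['position'],s['force'],s['wrist_torque'])
"
```

```text
t 25.62 pos [0.482  0.0131 0.0352] F [-0.3 -0.1 -0.1] w 9.7 | slope(+ nose down) -0.000 height at ridge 40.5 nose t -468.9 229
[0.48199169 0.01313788 0.03515029] [-0.02215751  0.63544834 -0.48916702] [-0.1194016   0.01682968 -0.01489831]
```

>>> drive_tool(
  rows=[
    [[6, 0, 0.01, 0.02, 0], [6, 0, 0, 0.015, 0], [6, 0, 0, 0, 0], [6, 0, 0, 0, 0], [6, 0, 0, 0, 0]],
  ],
)

```text
clock: 26.08
position: [0.4824, 0.0132, 0.0336]
ee_rot: [0.0, 0.652, 0.758, 0.0]
force: [1.3, -0.5, 0.3]
grip_width: 0.0102
gripper_force: 10.0
```

```bash
python3 -c "
from h import *
look2()
"
```

```text
t 26.08 pos [0.4824 0.0132 0.0336] F [ 1.3 -0.5  0.3] w 10.2 | slope(+ nose down) 0.000 height at ridge 40.7 nose t -469.2 227
```

>>> drive_tool(
  rows=[
    [[12, 0, 0, 0.01, 0], [12, 0, 0, 0, 0], [16, 0, 0, 0, 0], [30, 0, 0, 0, 0], [30, 0, 0, 0, 0]],
  ],
)

```text
clock: 26.55
position: [0.4822, 0.0132, 0.0331]
ee_rot: [0.0, 0.652, 0.758, -0.0]
force: [0.1, -0.6, 0.3]
grip_width: 0.0266
gripper_force: 0.0
```

>>> drive_tool(
  rows=[
    [[30, 0, 0, 0, 0], [30, 0, 0, -0.1, 0], [30, 0, 0, -0.3, 0], [30, 0, 0, -0.6, 0], [30, 0, 0, -0.8, 0]],
  ],
)

```text
clock: 26.97
position: [0.4809, 0.0132, 0.1054]
ee_rot: [-0.001, 0.652, 0.758, -0.001]
force: [0.6, 0.4, 0.5]
grip_width: 0.0298
gripper_force: 0.0
```

>>> drive_tool(
  rows=[
    [[30, -0.4, 0, -0.6, 0], [30, -0.4, 0, 0, 0], [30, 0, 0, 0, 0], [30, 0, 0, 0, 0], [30, 0, 0, 0, 0]],
  ],
)

```text
clock: 27.38
position: [0.4866, -0.0182, 0.1291]
ee_rot: [-0.0, 0.652, 0.758, -0.0]
force: [-0.2, 0.8, 0.8]
grip_width: 0.03
gripper_force: 0.0
```

```bash
python3 -c "
from h import *
look2()
p,d,K,T=grab('wrist')
cv2.imwrite('pics/w6.png',cv2.resize(p[60:285,130:430],(800,600),interpolation=cv2.INTER_CUBIC))
W=cloud(d,K,T);P=W.reshape(-1,3);P=P[np.isfinite(P[:,2])]
m=(abs(P[:,0]-.4835)<.02)&(abs(P[:,1]-.012)<.02)
q=P[m&(P[:,2]>.056)&(P[:,2]<.08)];print('eye',len(q),q.mean(0).round(4),np.percentile(q[:,2],[50,95,99]).round(4),cv2.minAreaRect((q[:,:2]*1000).astype(np.float32)))
q=P[m&(P[:,2]>.0425)&(P[:,2]<.047)];print('crown',len(q),q.mean(0).round(4),cv2.minAreaRect((q[:,:2]*1000).astype(np.float32)))
"
```

```text
t 27.38 pos [ 0.4866 -0.0182  0.1291] F [-0.2  0.8  0.8] w 30.0 | slope(+ nose down) -0.000 height at ridge 40.9 nose t -469.6 176
eye 389 [0.4838 0.0136 0.0685] [0.0695 0.0716 0.0721] ((484.0155029296875, 12.380212783813477), (9.643428802490234, 19.437923431396484), 8.703095436096191)
crown 576 [0.4839 0.0132 0.0446] ((483.7960510253906, 12.222556114196777), (23.486867904663086, 40.817386627197266), 9.43912410736084)
```

View pics/w6.png

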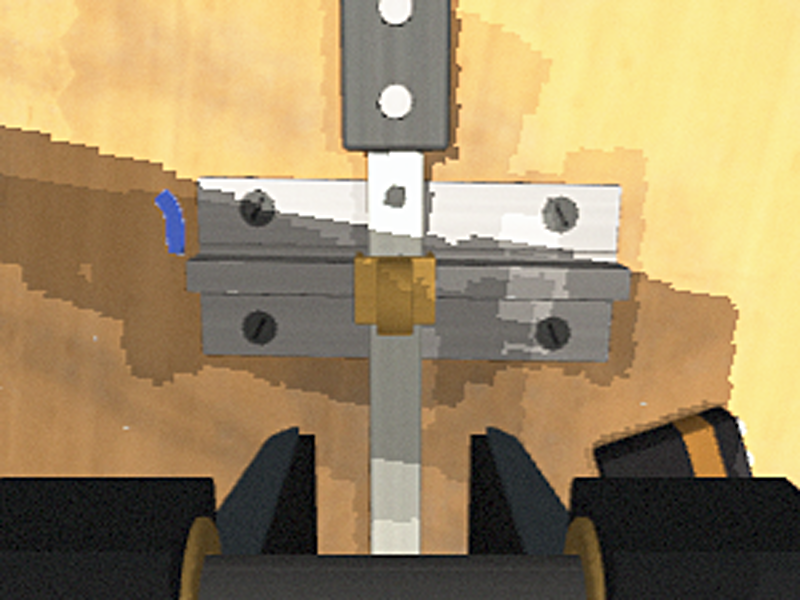

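The saddle is squarely down over the tube at (395,290). Its top is at about 70 mm, which matches fully seated, and it is centred over the ridge with the boom level. I'll do one last stability check and then hand in.

>>> drive_tool(
  rows=[
    [[30, 0, 0, -0.5, 0], [30, 0, 0, -0.5, 0], [30, 0, 0, 0, 0], [30, 0, 0, 0, 0], [30, 0, 0, 0, 0]],
  ],
)

```text
clock: 27.9
position: [0.4866, -0.0181, 0.1684]
ee_rot: [-0.0, 0.652, 0.758, -0.0]
force: [-0.2, 0.4, 0.4]
grip_width: 0.0298
gripper_force: 0.0
```

>>> drive_tool(
  rows=[
    [[30, 0, 0, 0, 0], [30, 0, 0, 0, 0], [30, 0, 0, 0, 0], [30, 0, 0, 0, 0], [30, 0, 0, 0, 0]],
  ],
)

```text
clock: 28.32
position: [0.4869, -0.0184, 0.1689]
ee_rot: [-0.0, 0.652, 0.758, -0.0]
force: [0.2, -0.1, -0.2]
grip_width: 0.0299
gripper_force: 0.0
```

```bash
python3 -c "
from h import *
look2()
print(r.sign_off())
"
```

```text
t 28.32 pos [ 0.4869 -0.0184  0.1689] F [ 0.2 -0.1 -0.2] w 29.9 | slope(+ nose down) 0.013 height at ridge 43.4 nose t -469.0 171
the job is handed in; nothing more can be done
None
```

I handed the job in at about 28 s: the nose tipped down to the bench, I eased the boom back to level, and the saddle is fully down on the tube above the ridge; the final reading (slope 0.013 rad nose-down, taken with the arm partly blocking the view) was less clean than the earlier zeros.

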